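Butt foam blanks in the bonding jig and start the cycle

ROBOT

A 7-joint arm with a two-finger parallel gripper is mounted at the origin on the work surface. World frame = base frame: x ahead of the robot, y to its left, z up, the work surface at z = 0. Lengths are in mm, angles in degrees, forces in N, time in s.
With the tool pointing down it reaches from about 425 to 875 mm from the base axis. Payload 8.4 kg.
Tool frame: the origin (TCP) lies midway between the tips of the shut fingers; the grasp point (between the pads) lies 19 mm behind it; x points along the fingers, y is the direction in which the jaws open and shut, and the axes are right-handed (so a half turn about x gives the same grasp; the last joint's range is limited). The gripper opens to 87 mm and grips with 3 to 60 N. Pads are 19 mm wide; open, the fingers measure 117 mm over their backs; the gripper's body (75 mm by 190 mm) begins 51 mm behind the grasp point.
Start: joints at [-80.111, 19.091, 2.286, 83.961, -0.768, 76.965, -3.352], TCP at [174.505, 626.108, 222.546] pointing down, gripper open.
Joint ranges: [-147.57, 147.57], [-21.85, 119.76], [-74.77, 79.35], [14.55, 137.4], [-85.83, 265.84], [4.83, 119.75], [-152.11, 152.11]. Speed limits (degrees/s): [127.2, 127.2, 159.86, 159.86, 180, 180, 180].

INTERFACE

Orientations are given as a 3x3 rotation matrix whose columns are the frame's x, y, z axes.
In Python, from plant import * gives the robot as it stands.
- The arm moves only by the shell command python3 -m crank 'ROWS' [OPENING] [FORCE]. ROWS is JSON, a list that holds one entry, the list of rows, each a list of 4 numbers: the shift along the world's x, y, z normalised to -1 to 1, where 1 is 30 mm, then the turn about the world's z normalised to -1 to 1, where 1 is 6 degrees. A call has 1 to 12 rows; each row shifts and turns the commanded pose from where the row before left it; what a row does not reach is not made up. A row lasts 1/8 s, in which the tool goes at most 62.5 mm and 10.7 degrees, less where a joint would pass 70% of its speed; a pose out of reach is approached as far as the arm can. A call with a number of a shift or a turn outside -1 to 1 is refused whole. A call with a gripper value outside its range is refused whole. OPENING is the gripper command: -1 is fully open, 1 is shut, values between are in proportion, set as the call begins (- or left out, the last holds). The fingers move at their own pace and stop on an object; FORCE is the grip in N (left out, the last holds). Time passes only in rows, so rows that do not move let the fingers close. It gives the time, the measured TCP pose, the force and the opening at its end, in the units of the state.
- sense(): the state, without advancing time (a new reading comes with each control period).
- snapshot(name): name is "side" or "top"; returns a dict with "img" (400x640x3 uint8, red, green, blue), "fx", "fy", "cx", "cy" (pixels), "extrinsics" (4x4, takes a point from camera to world coordinates). Camera axes: x right, y down, z forward; pixel columns grow to the right and rows downward; lengths in mm; the calibration is good to about 2 mm. A picture is of the moment at which its call begins. There is no depth.
- hand_in(): hands the job in, once; it reports no verdict.
The state is a dict: "clock": time; "qpos": joint angles; "dq": joint speeds; "joint_efforts": joint torques, N m; "tcp_pos": TCP position; "ee_rot": TCP orientation; "force": force on the tool from outside, world axes, zero at the start; "moment": the same for the moment, N m; "opening": finger opening in mm.
Only numpy, scipy, OpenCV 4.12 (cv2) and the standard library are available. Lean on these libraries where they do the work, as an engineer would, in place of code of your own. Each camera call takes 0.05 s, during which the arm holds its last target.

TASK

Clear every dark offcut off the bonding jig into the scrap bin and lay every cream foam blank on the jig in one row along the fence, lengthwise, the first hard against the end stop, each next one butted flush against its neighbour, and all flush against the fence, with no gaps. Only then press the red start bar down near its middle so that both ends go down evenly, hold it down for about half a second and let it come up. At the end the row must still be closed; leave the tape, the adapter and the screwdriver where they are.

Things in the scene. Friction and masses are not known exactly. Their poses are not given: they have to be found in the camera images.
- jig: fixed bonding jig; origin: centre of underside. Bed 130 (x) x 345 (y) mm, 6 mm thick. Blue fence along the +x edge: inner face at x = +50 mm, 15 mm thick, top 14 mm above the bed. Blue end stop at the -y end: inner face at y = -152.5 mm, spanning x = -35 to +50 mm, 45 mm above the bed. Other sides open; lines on the bed are only marks. Place and yaw (+-0.12 rad) vary.
- bar_top (a point): centre of the top face of the red start bar (white patch), about 54 mm above the bench when up. The bar is 200 mm long (its y), 32 mm wide (x), on a grey console 225 x 64 mm, 22 mm high, fixed to the bench. It rides on springs and pivots at its middle: pressed off-centre it tilts.
- press (a joint): how far the start bar's middle is pressed down, m: 0 up, 0.012 at the end stop. Spring: about 2.5 N to start, about 7.5 N at 10 mm; it comes up again by itself. It switches when 8 mm down for a moment with both ends down alike.
- bar (a joint): tilt of the start bar about its middle, rad: 0 level, about +-0.12 at most; spring-centred, about 5 N m/rad, so a push more than about 15 to 20 mm off the middle tilts it too much.
- bin: fixed open grey scrap bin, outer 140 (x) x 180 (y) mm, 60 mm high, walls 4 mm; origin at the centre of its underside.
- blank1_c (a point): centre of a loose rigid-foam blank, a cream block 70 mm long (its y), 50 x 50 mm in section, with a purple band round its middle and a dark bore mark in each end; about 0.12 kg, all alike, lying on the bench at the start, long axis level. Some may be absent (then no pose).
- blank2_c (a point): centre of a loose rigid-foam blank, a cream block 70 mm long (its y), 50 x 50 mm in section, with a purple band round its middle and a dark bore mark in each end; about 0.12 kg, all alike, lying on the bench at the start, long axis level. Some may be absent (then no pose).
- blank3_c (a point): centre of a loose rigid-foam blank, a cream block 70 mm long (its y), 50 x 50 mm in section, with a purple band round its middle and a dark bore mark in each end; about 0.12 kg, all alike, lying on the bench at the start, long axis level. Some may be absent (then no pose).
- blank4_c (a point): centre of a loose rigid-foam blank, a cream block 70 mm long (its y), 50 x 50 mm in section, with a purple band round its middle and a dark bore mark in each end; about 0.12 kg, all alike, lying on the bench at the start, long axis level. Some may be absent (then no pose).
- offcut1_c (a point): centre of a dark-wood offcut, 80 mm long (its y), 30 x 30 mm in section, 0.05 kg, left lying on the jig's bed. May be absent (then no pose).
- offcut2_c (a point): centre of a dark-wood offcut, 80 mm long (its y), 30 x 30 mm in section, 0.05 kg, left lying on the jig's bed. May be absent (then no pose).
- blank1: the same blank as blank1_c; origin at the centre of its underside as first laid.
- blank2: the same blank as blank2_c; origin at the centre of its underside as first laid.
- blank3: the same blank as blank3_c; origin at the centre of its underside as first laid.
- blank4: the same blank as blank4_c; origin at the centre of its underside as first laid.
- offcut1: the same offcut as offcut1_c; origin at the centre of its underside as first laid.
- offcut2: the same offcut as offcut2_c; origin at the centre of its underside as first laid.
- tape: a yellow roll of tape, ring lying flat, 90 mm across, 25 mm high; origin at the centre of its underside. Bystander.
- adapter: a small waisted aluminium adapter standing upright, 52 mm across, 60 mm high; origin at the centre of its underside. Bystander.
- driver: a screwdriver with orange handle lying on the bench. Bystander.
There are look-alikes about, which are no part of the job. Leave any orange or turquoise look-alike of the blank1 alone.

How it is judged (in metres and radians):
On the way, in this order (a step that is already met when the one before it is completed fails the run):
1. all offcuts in the bin, all blanks closed up in one row against stop and fence, bar still up (x of blank1_c in the frame of jig between 0.022 and 0.0275 m and z of blank1_c in the frame of jig between 0.027 and 0.035 m and angle between the y axis of each of blank1_c, blank2_c, blank3_c, blank4_c and the y axis of jig, either way round below 0.04 rad and (y of blank1_c in the frame of jig below -0.1145 m or (y of blank1_c in the frame of jig between -0.0535 and -0.0355 m and y of blank2_c in the frame of jig between -0.1235 and -0.1055 m and distance between blank1_c and blank2_c below 0.073 m) or (y of blank1_c in the frame of jig between -0.0535 and -0.0355 m and y of blank3_c in the frame of jig between -0.1235 and -0.1055 m and distance between blank1_c and blank3_c below 0.073 m) or (y of blank1_c in the frame of jig between -0.0535 and -0.0355 m and y of blank4_c in the frame of jig between -0.1235 and -0.1055 m and distance between blank1_c and blank4_c below 0.073 m) or (y of blank1_c in the frame of jig between 0.0165 and 0.0345 m and y of blank2_c in the frame of jig between -0.0535 and -0.0355 m and distance between blank1_c and blank2_c below 0.073 m) or (y of blank1_c in the frame of jig between 0.0165 and 0.0345 m and y of blank3_c in the frame of jig between -0.0535 and -0.0355 m and distance between blank1_c and blank3_c below 0.073 m) or (y of blank1_c in the frame of jig between 0.0165 and 0.0345 m and y of blank4_c in the frame of jig between -0.0535 and -0.0355 m and distance between blank1_c and blank4_c below 0.073 m) or (y of blank1_c in the frame of jig between 0.0865 and 0.1045 m and y of blank2_c in the frame of jig between 0.0165 and 0.0345 m and distance between blank1_c and blank2_c below 0.073 m) or (y of blank1_c in the frame of jig between 0.0865 and 0.1045 m and y of blank3_c in the frame of jig between 0.0165 and 0.0345 m and distance between blank1_c and blank3_c below 0.073 m) or (y of blank1_c in the frame of jig between 0.0865 and 0.1045 m and y of blank4_c in the frame of jig between 0.0165 and 0.0345 m and distance between blank1_c and blank4_c below 0.073 m)) and y of each of blank1_c, blank2_c, blank3_c, blank4_c in the frame of jig above -0.1205 m and linear speed of each of blank1, blank2, blank3, blank4 below 0.01 m/s and x of blank2_c in the frame of jig between 0.022 and 0.0275 m and z of blank2_c in the frame of jig between 0.027 and 0.035 m and (y of blank2_c in the frame of jig below -0.1145 m or (y of blank2_c in the frame of jig between -0.0535 and -0.0355 m and y of blank1_c in the frame of jig between -0.1235 and -0.1055 m and distance between blank2_c and blank1_c below 0.073 m) or (y of blank2_c in the frame of jig between -0.0535 and -0.0355 m and y of blank3_c in the frame of jig between -0.1235 and -0.1055 m and distance between blank2_c and blank3_c below 0.073 m) or (y of blank2_c in the frame of jig between -0.0535 and -0.0355 m and y of blank4_c in the frame of jig between -0.1235 and -0.1055 m and distance between blank2_c and blank4_c below 0.073 m) or (y of blank2_c in the frame of jig between 0.0165 and 0.0345 m and y of blank1_c in the frame of jig between -0.0535 and -0.0355 m and distance between blank2_c and blank1_c below 0.073 m) or (y of blank2_c in the frame of jig between 0.0165 and 0.0345 m and y of blank3_c in the frame of jig between -0.0535 and -0.0355 m and distance between blank2_c and blank3_c below 0.073 m) or (y of blank2_c in the frame of jig between 0.0165 and 0.0345 m and y of blank4_c in the frame of jig between -0.0535 and -0.0355 m and distance between blank2_c and blank4_c below 0.073 m) or (y of blank2_c in the frame of jig between 0.0865 and 0.1045 m and y of blank1_c in the frame of jig between 0.0165 and 0.0345 m and distance between blank2_c and blank1_c below 0.073 m) or (y of blank2_c in the frame of jig between 0.0865 and 0.1045 m and y of blank3_c in the frame of jig between 0.0165 and 0.0345 m and distance between blank2_c and blank3_c below 0.073 m) or (y of blank2_c in the frame of jig between 0.0865 and 0.1045 m and y of blank4_c in the frame of jig between 0.0165 and 0.0345 m and distance between blank2_c and blank4_c below 0.073 m)) and x of blank3_c in the frame of jig between 0.022 and 0.0275 m and z of blank3_c in the frame of jig between 0.027 and 0.035 m and (y of blank3_c in the frame of jig below -0.1145 m or (y of blank3_c in the frame of jig between -0.0535 and -0.0355 m and y of blank1_c in the frame of jig between -0.1235 and -0.1055 m and distance between blank3_c and blank1_c below 0.073 m) or (y of blank3_c in the frame of jig between -0.0535 and -0.0355 m and y of blank2_c in the frame of jig between -0.1235 and -0.1055 m and distance between blank3_c and blank2_c below 0.073 m) or (y of blank3_c in the frame of jig between -0.0535 and -0.0355 m and y of blank4_c in the frame of jig between -0.1235 and -0.1055 m and distance between blank3_c and blank4_c below 0.073 m) or (y of blank3_c in the frame of jig between 0.0165 and 0.0345 m and y of blank1_c in the frame of jig between -0.0535 and -0.0355 m and distance between blank3_c and blank1_c below 0.073 m) or (y of blank3_c in the frame of jig between 0.0165 and 0.0345 m and y of blank2_c in the frame of jig between -0.0535 and -0.0355 m and distance between blank3_c and blank2_c below 0.073 m) or (y of blank3_c in the frame of jig between 0.0165 and 0.0345 m and y of blank4_c in the frame of jig between -0.0535 and -0.0355 m and distance between blank3_c and blank4_c below 0.073 m) or (y of blank3_c in the frame of jig between 0.0865 and 0.1045 m and y of blank1_c in the frame of jig between 0.0165 and 0.0345 m and distance between blank3_c and blank1_c below 0.073 m) or (y of blank3_c in the frame of jig between 0.0865 and 0.1045 m and y of blank2_c in the frame of jig between 0.0165 and 0.0345 m and distance between blank3_c and blank2_c below 0.073 m) or (y of blank3_c in the frame of jig between 0.0865 and 0.1045 m and y of blank4_c in the frame of jig between 0.0165 and 0.0345 m and distance between blank3_c and blank4_c below 0.073 m)) and x of blank4_c in the frame of jig between 0.022 and 0.0275 m and z of blank4_c in the frame of jig between 0.027 and 0.035 m and (y of blank4_c in the frame of jig below -0.1145 m or (y of blank4_c in the frame of jig between -0.0535 and -0.0355 m and y of blank1_c in the frame of jig between -0.1235 and -0.1055 m and distance between blank4_c and blank1_c below 0.073 m) or (y of blank4_c in the frame of jig between -0.0535 and -0.0355 m and y of blank2_c in the frame of jig between -0.1235 and -0.1055 m and distance between blank4_c and blank2_c below 0.073 m) or (y of blank4_c in the frame of jig between -0.0535 and -0.0355 m and y of blank3_c in the frame of jig between -0.1235 and -0.1055 m and distance between blank4_c and blank3_c below 0.073 m) or (y of blank4_c in the frame of jig between 0.0165 and 0.0345 m and y of blank1_c in the frame of jig between -0.0535 and -0.0355 m and distance between blank4_c and blank1_c below 0.073 m) or (y of blank4_c in the frame of jig between 0.0165 and 0.0345 m and y of blank2_c in the frame of jig between -0.0535 and -0.0355 m and distance between blank4_c and blank2_c below 0.073 m) or (y of blank4_c in the frame of jig between 0.0165 and 0.0345 m and y of blank3_c in the frame of jig between -0.0535 and -0.0355 m and distance between blank4_c and blank3_c below 0.073 m) or (y of blank4_c in the frame of jig between 0.0865 and 0.1045 m and y of blank1_c in the frame of jig between 0.0165 and 0.0345 m and distance between blank4_c and blank1_c below 0.073 m) or (y of blank4_c in the frame of jig between 0.0865 and 0.1045 m and y of blank2_c in the frame of jig between 0.0165 and 0.0345 m and distance between blank4_c and blank2_c below 0.073 m) or (y of blank4_c in the frame of jig between 0.0865 and 0.1045 m and y of blank3_c in the frame of jig between 0.0165 and 0.0345 m and distance between blank4_c and blank3_c below 0.073 m)) and x of offcut1_c in the frame of bin between -0.066 and 0.066 m and y of offcut1_c in the frame of bin between -0.086 and 0.086 m and z of offcut1_c in the frame of bin between 0 and 0.058 m and linear speed of each of offcut1, offcut2 below 0.02 m/s and x of offcut2_c in the frame of bin between -0.066 and 0.066 m and y of offcut2_c in the frame of bin between -0.086 and 0.086 m and z of offcut2_c in the frame of bin between 0 and 0.058 m and value of joint press below 0.002 m), for 0.2 s.
2. the start bar pressed at least 8 mm with both ends level (tilt under 0.03 rad) (value of joint press above 0.008 m and value of joint bar between -0.03 and 0.03 rad), for 0.3 s.
At the end, for the whole second after the job is handed in: every offcut at rest inside the bin; every blank at rest on the bed in one row, long axis along the fence within 0.04 rad, gap to the fence under 3 mm, gap to the end stop or to the next blank towards it under 3 mm; the bar up again (all of step 1); the robot touches nothing.
It fails at once if the tape moved more than 30 mm (distance of tape from where it was at the start of the episode above 0.03 m).
It fails at once if the adapter moved more than 30 mm (distance of adapter from where it was at the start of the episode above 0.03 m).
It fails at once if the driver moved more than 30 mm (distance of driver from where it was at the start of the episode above 0.03 m).
Of blank1, blank2, blank3, blank4 only 3 to 4 are there at a start; the rules pass over those that are not, and their reading is None.
Of offcut1, offcut2 only 1 to 2 are there at a start; the rules pass over those that are not, and their reading is None.
At some moment in a run one of blank1, blank2, blank3, blank4 may be knocked a few centimetres aside while the robot is not near it.
Once in a run the grip may slacken for a moment while it holds something.
It also fails if it takes over 210 s, if anything falls off the work surface, if the arm or the gripper's body presses on something with over 40 N, if the wrist force passes 120 N, or if a joint passes its speed limit or range.

## Working session

There is one attempt and no reset: what is moved stays moved. The work goes in short steps, Python scripts to look and compute and a shell command to move; the robot and the scene stay as the last step left them, time stands still between calls to the robot, and variables do not carry over. Pictures are saved under pics/ and viewed, and the job is handed in when it is done.

```bash
ls; mkdir -p pics; python3 - <<'E'
from plant import *
import cv2,numpy as np
s=sense();print(s['clock'],s['tcp_pos'],s['ee_rot'],s['opening'],s['force'])
for n in('top','side'):
    d=snapshot(n);cv2.imwrite(f'pics/{n}0.png',d['img'][:,:,::-1]);print(n,d['fx'],d['fy'],d['cx'],d['cy']);print(np.array(d['extrinsics']).round(3).tolist())
E
```

```text
pics
0.0 [174.43036051 625.67242711 221.66675987] [[-3.29450203e-04  2.68538041e-01  9.63269024e-01]
 [-1.55685228e-03  9.63267771e-01 -2.68538225e-01]
 [-9.99998734e-01 -1.58813755e-03  1.00725300e-04]] 87.11275430340619 [-0.31115588  0.02298882 -0.18060792]
top 512.8291996942564 512.8291996942564 323.67202720513706 192.5675331485736
[[-0.019, -0.994, 0.11, 366.274], [-1.0, 0.017, -0.013, 72.796], [0.011, -0.111, -0.994, 1678.273], [0.0, 0.0, 0.0, 1.0]]
side 416.56888264143987 416.56888264143987 326.7021163476875 199.3392997647746
[[0.953, -0.19, 0.237, 312.857], [-0.303, -0.543, 0.783, -805.086], [-0.02, -0.818, -0.575, 711.446], [0.0, 0.0, 0.0, 1.0]]
```

View pics/top0.png

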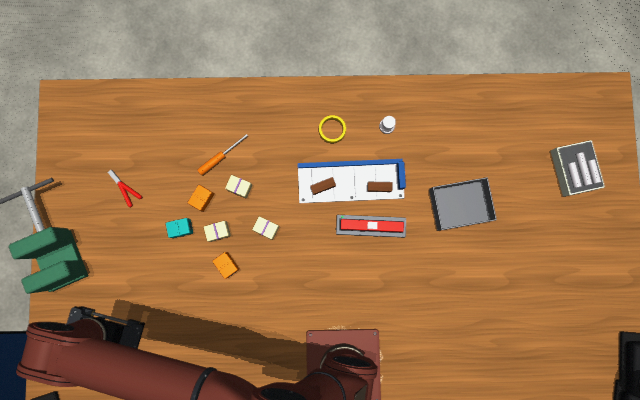

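View pics/side0.png

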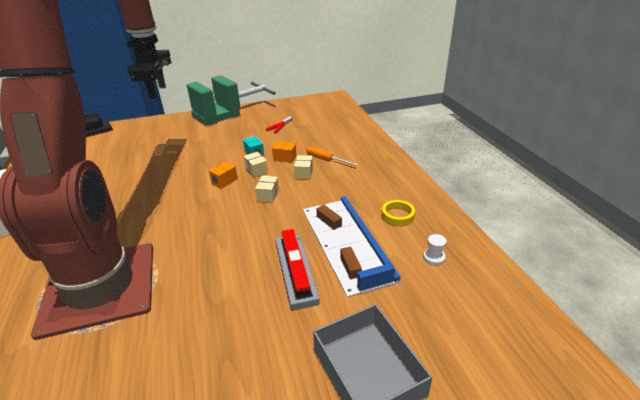

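Top view: cream blanks are at (238,186), (217,231) and (265,228). The orange look-alikes are at (200,197) and (225,265), and the turquoise one at (178,228). The dark offcuts on the jig are at (323,186) and (379,187). The console is at (371,226) and the bin at (462,204). I choose the three cream blocks with purple bands and will check them in a close crop.

```bash
python3 - <<'E'
import cv2,numpy as np
a=cv2.imread('pics/top0.png')
c1=cv2.resize(a[165:285,160:290],None,fx=4,fy=4,interpolation=cv2.INTER_CUBIC)
c2=cv2.resize(a[150:245,290:420],None,fx=6,fy=6,interpolation=cv2.INTER_CUBIC)
c3=cv2.resize(a[170:240,420:505],None,fx=4,fy=4,interpolation=cv2.INTER_CUBIC)
cv2.imwrite('pics/c1.png',c1);cv2.imwrite('pics/c2.png',c2);cv2.imwrite('pics/c3.png',c3)
E
```

```text
(no output)
```

View pics/c1.png

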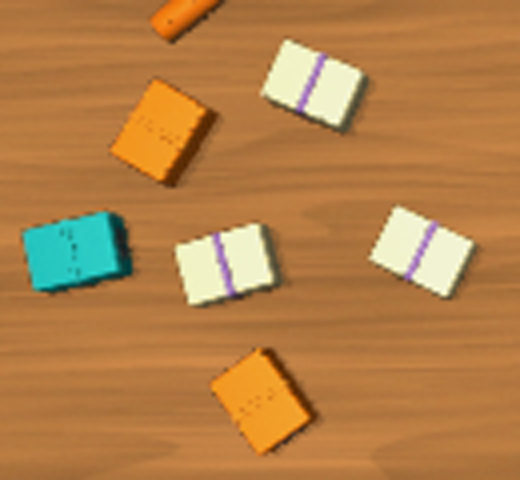

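View pics/c2.png

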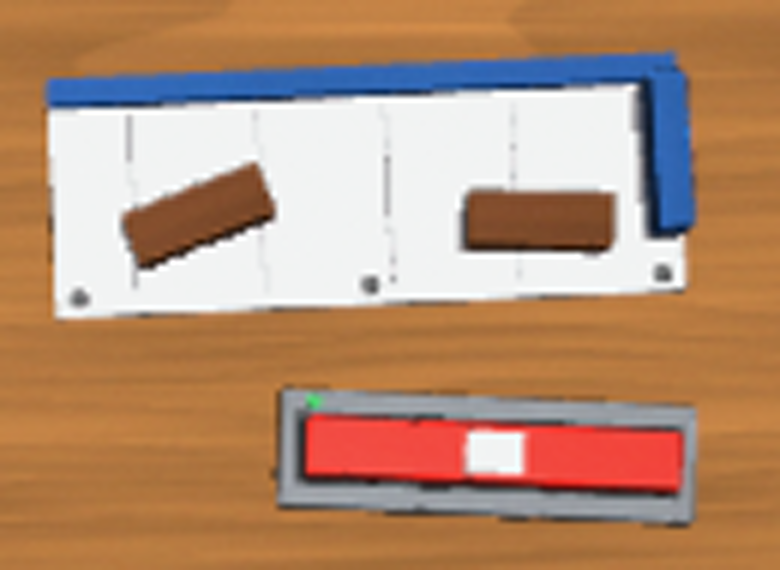

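View pics/c3.png

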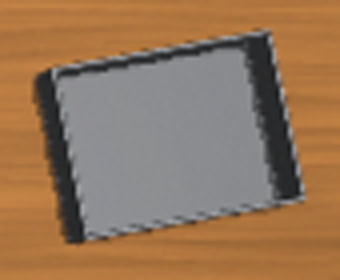

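```bash
cat > h.py <<'E'
import cv2,numpy as np
from scipy.optimize import least_squares
from plant import *
def ray(d,u,v,z):
    T=np.array(d['extrinsics']);p=T[:3,:3]@np.array([(u-d['cx'])/d['fx'],(v-d['cy'])/d['fy'],1.])
    return (T[:3,3]+p*(z-T[2,3])/p[2])
def proj(d,P):
    T=np.array(d['extrinsics']);p=(np.asarray(P,float)-T[:3,3])@T[:3,:3]
    return np.c_[p[:,0]/p[:,2]*d['fx']+d['cx'],p[:,1]/p[:,2]*d['fy']+d['cy']]
def blobs(d,mask,z,amin,amax):
    n,l,st,c=cv2.connectedComponentsWithStats(mask.astype(np.uint8));out=[]
    for i in range(1,n):
        if not amin<st[i,4]<amax: continue
        v,u=np.where(l==i)
        P=np.array([ray(d,a,b,z)[:2] for a,b in zip(u,v)]);m=P.mean(0);C=np.cov((P-m).T);w,V=np.linalg.eigh(C)
        ax=V[:,1]; out.append((m.round(1),np.degrees(np.arctan2(ax[1],ax[0]))%180,np.sqrt(12*w[::-1]).round(1),c[i].round(1),st[i,4]))
    return out
def cream(d):
    h=cv2.cvtColor(d['img'],cv2.COLOR_RGB2HSV);i=d['img'].astype(int)
    m=(i.min(2)>120)&(i[:,:,1]-i[:,:,2]>12)&(h[:,:,1]<90)
    m|=(i[:,:,2]-i[:,:,1]>30)&(i[:,:,0]-i[:,:,1]>15)
    m[:150]=0;m[300:]=0
    return cv2.morphologyEx(m.astype(np.uint8),cv2.MORPH_CLOSE,np.ones((3,3)))
def dark(d):
    i=d['img'].astype(int);h=cv2.cvtColor(d['img'],cv2.COLOR_RGB2HSV)
    m=(i[:,:,0]<150)&(i[:,:,0]-i[:,:,2]>40)
    m[:155]=0;m[205:]=0;m[:,:297]=0;m[:,405:]=0
    return m
def st():
    s=sense();R=np.array(s['ee_rot']);print('t',round(s['clock'],2),'tcp',np.round(s['tcp_pos'],1),'jaw',round(np.degrees(np.arctan2(R[1,1],R[0,1])),1),'F',np.round(s['force'],1),'op',round(s['opening'],1),'q7',np.round(s['qpos'][6]));return s
E
cat > m0.py <<'E'
from h import *
st();d=snapshot('top')
print('blanks');[print(*b) for b in blobs(d,cream(d),50,80,800)]
print('offc');[print(*b) for b in blobs(d,dark(d),36,60,800)]
f=lambda x0,y0,s,u,v:(x0+(u+.5)/s-.5,y0+(v+.5)/s-.5)
pts=[((-65,172.5,6),f(290,150,6,55,319)),((-65,-172.5,6),f(290,150,6,687,291)),((65,172.5,20),f(290,150,6,46,80)),((50,172.5,20),f(290,150,6,48,106)),((65,-172.5,20),f(290,150,6,678,53)),((-35,-152.5,51),f(290,150,6,656,237)),((50,-152.5,51),f(290,150,6,641,70))]
def fit(pts,x0):
    L=np.array([p[0] for p in pts],float);U=np.array([p[1] for p in pts])
    def r(q):
        c,s=np.cos(q[2]),np.sin(q[2]);P=np.c_[q[0]+c*L[:,0]-s*L[:,1],q[1]+s*L[:,0]+c*L[:,1],L[:,2]]
        return (proj(d,P)-U).ravel()
    o=least_squares(r,x0,loss='soft_l1');print(o.x[:2].round(1),np.degrees(o.x[2]).round(2));print(r(o.x).reshape(-1,2).round(2).tolist())
print('jig');fit(pts,[600,0,0])
print('bar');fit([((16,100,54),f(290,150,6,305,414)),((-16,100,54),f(290,150,6,303,475)),((16,-100,54),f(290,150,6,684,430)),((-16,-100,54),f(290,150,6,681,493)),((0,0,54),f(290,150,6,496,453))],[500,-60,0])
print('bin');fit([((70,90,60),f(420,170,4,52,68)),((70,-90,60),f(420,170,4,270,32)),((-70,-90,60),f(420,170,4,305,200)),((-70,90,60),f(420,170,4,80,243))],[500,-300,0])
E
python3 m0.py
```

```text
t 0.1 tcp [174.4 625.7 221.7] jaw 74.4 F [0.1 0.1 0.8] op 86.6 q7 -3.0
blanks
[ 649.9 1016.1] 31.337896091518928 [116.8  88.5] [ 21.3 165.9] 711
[ 597.7 -723.9] 11.822650201040489 [154.1   6.6] [564.  172.9] 81
[575.3 327.1] 66.57075214613853 [68.1 47.5] [237.5 185.3] 315
[440.1 240.7] 62.545937375707226 [68.4 47.6] [264.8 227.2] 326
[432.3 396.5] 104.86533768370116 [68.1 48.8] [215.5 230.6] 334
offc
[572.4  55.1] 110.87084108714885 [76.9 28.3] [322.6 185.3] 208
[ 567.1 -128.7] 89.13687413027283 [77.7 29.2] [379.5 186. ] 216
jig
[589.3 -36.9] 1.41
[[-0.02, -0.01], [-0.28, 0.25], [-0.18, -0.09], [-0.35, 0.1], [-0.46, 0.13], [0.43, -1.21], [1.36, 0.44]]
bar
[440.6 -98.5] -3.61
[[0.15, 0.03], [0.07, -0.04], [-0.05, 0.21], [0.17, -0.19], [-0.36, -0.0]]
bin
[ 503.5 -392.2] 8.49
[[-0.72, -0.06], [-0.03, -0.27], [0.07, 0.92], [0.65, -0.4]]
```

```bash
python3 -m crank '[[[0.66,-0.95,-0.1,-0.45],[0.66,-0.95,-0.1,-0.45],[0.66,-0.95,-0.1,-0.45],[0.66,-0.95,-0.1,-0.45],[0.66,-0.95,-0.1,-0.45],[0.66,-0.95,-0.1,-0.45],[0.66,-0.95,-0.1,-0.45],[0.66,-0.95,-0.1,-0.45],[0.66,-0.95,-0.1,-0.45],[0.66,-0.95,-0.1,-0.45]]]' -0.4 20; python3 -m crank '[[[0.66,-0.95,-0.2,-0.45],[0.66,-0.95,-0.2,-0.45],[0.66,-0.95,-0.2,-0.45],[0.66,-0.95,-0.2,-0.45],[0.66,-0.95,-0.2,-0.45],[0.66,-0.95,-0.2,-0.45],[0.66,-0.95,-0.2,-0.45],[0.66,-0.95,-0.2,-0.45],[0.66,-0.95,-0.2,-0.45],[0.66,-0.95,-0.2,-0.45],[0,0,0,0]]]'; python3 -c "
from h import *
st()"
```

```text
clock: 1.4
tcp_pos: [373.8, 339.2, 192.4]
ee_rot: [[0.0, 0.679, 0.734], [0.0, 0.734, -0.679], [-1.0, 0.0, 0.0]]
force: [-0.5, 0.4, -0.4]
opening: 61.1
clock: 2.78
tcp_pos: [571.3, 51.7, 131.8]
ee_rot: [[-0.0, 0.939, 0.343], [-0.002, 0.343, -0.939], [-1.0, -0.001, 0.002]]
force: [0.3, 0.8, -0.1]
opening: 60.9
t 2.77 tcp [571.3  51.7 131.8] jaw 20.1 F [ 0.3  0.8 -0.1] op 60.9 q7 19.0
```

```bash
python3 -m crank '[[[0.03,0.11,-0.9,0.1],[0,0,-0.9,0],[0,0,-0.8,0],[0,0,-0.7,0],[0,0,-0.65,0],[0,0,0,0]]]'; python3 -m crank '[[[0,0,0,0],[0,0,0,0],[0,0,0,0],[0,0,0,0],[0,0,0.5,0],[0,0,1,0],[0,0,1,0],[0,0,0.5,0]]]' 1 20
```

```text
clock: 3.52
tcp_pos: [570.2, 59.3, 12.7]
ee_rot: [[-0.003, 0.933, 0.359], [-0.001, 0.359, -0.933], [-1.0, -0.003, -0.0]]
force: [0.1, -0.6, -0.2]
opening: 61.4
clock: 4.53
tcp_pos: [572.3, 59.4, 106.4]
ee_rot: [[0.002, 0.934, 0.359], [0.001, 0.359, -0.934], [-1.0, 0.003, 0.0]]
force: [-0.3, 0.1, -0.6]
opening: 30.2
```

```bash
python3 -m crank '[[[-0.1,-1,0,-0.14],[-0.1,-1,0,-0.14],[-0.1,-1,0,-0.14],[-0.1,-1,0,-0.14],[-0.1,-1,0,-0.14],[-0.1,-1,0,-0.14],[-0.1,-1,0,-0.14],[-0.1,-1,0,-0.14]]]'; python3 -m crank '[[[-0.1,-1,0,-0.14],[-0.1,-1,0,-0.14],[-0.1,-1,0,-0.14],[-0.1,-1,0,-0.14],[-0.1,-1,0,-0.14],[-0.1,-1,0,-0.14],[-0.1,-1,0,-0.14],[0,0,0,0]]]'
```

```text
clock: 5.52
tcp_pos: [546.0, -182.7, 103.4]
ee_rot: [[-0.001, 0.969, 0.245], [-0.0, 0.245, -0.969], [-1.0, -0.001, -0.0]]
force: [0.9, -0.1, -0.4]
opening: 29.9
clock: 6.52
tcp_pos: [523.4, -394.3, 103.4]
ee_rot: [[-0.002, 0.99, 0.141], [-0.001, 0.141, -0.99], [-1.0, -0.002, 0.001]]
force: [-0.5, 1.0, 0.0]
opening: 29.7
```

```bash
python3 -m crank '[[[0.1,0.1,-0.8,0],[0,0,-0.8,0],[0,0,-0.8,0],[0,0,0,0]]]'; python3 -m crank '[[[0,0,0,0],[0,0,0,0],[0,0,0,0],[0,0,0.8,0],[0,0,1,0],[0,0,1,0],[0,0,0.7,0]]]' 0;python3 m0.py | grep -A2 offc
```

```text
clock: 7.02
tcp_pos: [527.8, -386.1, 29.9]
ee_rot: [[-0.004, 0.989, 0.147], [0.002, 0.147, -0.989], [-1.0, -0.003, -0.003]]
force: [-0.9, 0.9, -0.0]
opening: 29.9
clock: 7.9
tcp_pos: [529.7, -388.0, 138.9]
ee_rot: [[0.001, 0.989, 0.146], [-0.001, 0.146, -0.989], [-1.0, 0.001, 0.001]]
force: [0.7, -0.3, -0.3]
opening: 43.3
offc
[ 566.7 -128.5] 88.79221245280758 [77.6 28.7] [379.4 186.1] 211
jig
```

```bash
python3 -m crank '[[[0.14,0.96,-0.1,-0.18],[0.14,0.96,-0.1,-0.18],[0.14,0.96,-0.1,-0.18],[0.14,0.96,-0.1,-0.18],[0.14,0.96,-0.1,-0.18],[0.14,0.96,-0.1,-0.18],[0.14,0.96,-0.1,-0.18],[0.14,0.96,-0.1,-0.18],[0.14,0.96,-0.1,-0.18],[0,0,0,0],[0,0,0,0]]]' -0.4; python3 -c "
from h import *
st();st()
sense()
"
```

```text
clock: 9.32
tcp_pos: [567.0, -129.0, 110.0]
ee_rot: [[-0.0, 1.0, -0.023], [-0.0, -0.023, -1.0], [-1.0, -0.0, 0.0]]
force: [0.5, -0.7, 0.2]
opening: 60.8
t 9.32 tcp [ 567. -129.  110.] jaw -1.3 F [ 0.5 -0.7  0.2] op 60.8 q7 20.0
t 9.32 tcp [ 567. -129.  110.] jaw -1.3 F [ 0.5 -0.7  0.2] op 60.8 q7 20.0
```

Grip, lift, then carry to the bin at bin x ≈ -28.

```bash
python3 -m crank '[[[0,0,-0.9,0],[0,0,-0.9,0],[0,0,-0.8,0],[0,0,-0.65,0],[0,0,0,0]]]'; python3 -m crank '[[[0,0,0,0],[0,0,0,0],[0,0,0,0],[0,0,0,0],[0,0,0.5,0],[0,0,1,0],[0,0,1,0],[0,0,0.7,0]]]' 1 20; python3 -m crank '[[[-1,-1,0,0.16],[-1,-1,0,0.16],[-1,-1,0,0.16],[0,-1,0,0.16],[0,-1,0,0.16],[0,-1,0,0.16],[0,-1,0,0.16],[0,-1,0,0.16],[0,-0.85,0,0.16],[0,0,0,0.16],[0,0,0,0]]]'
```

```text
clock: 9.95
tcp_pos: [566.2, -129.1, 11.4]
ee_rot: [[-0.002, 1.0, -0.024], [-0.0, -0.024, -1.0], [-1.0, -0.002, 0.0]]
force: [-0.3, -0.4, 0.7]
opening: 60.8
clock: 10.95
tcp_pos: [567.6, -128.7, 110.9]
ee_rot: [[0.002, 1.0, -0.023], [0.0, -0.023, -1.0], [-1.0, 0.002, -0.0]]
force: [1.1, 0.1, -0.3]
opening: 29.7
clock: 12.32
tcp_pos: [477.3, -393.3, 108.9]
ee_rot: [[0.0, 0.989, 0.145], [0.0, 0.145, -0.989], [-1.0, 0.0, -0.0]]
force: [0.7, 0.4, -1.1]
opening: 30.0
```

```bash
python3 -m crank '[[[0.05,-0.05,-0.8,0],[0,0,-0.9,0],[0,0,-0.9,0],[0,0,0,0]]]'; python3 -m crank '[[[0,0,0,0],[0,0,0,0],[0,0,0,0],[0,0,1,0],[0,0,1,0],[0,0,1,0],[0,0,0.5,0]]]' 0.1;python3 - <<'E'
from h import *
d=snapshot('top');a=d['img'][:,:,::-1]
cv2.imwrite('pics/b1.png',cv2.resize(a[150:300,290:520],None,fx=3,fy=3))
[print(*b) for b in blobs(d,cream(d),50,80,500)]
E
```

```text
clock: 12.82
tcp_pos: [478.1, -393.2, 29.1]
ee_rot: [[-0.003, 0.989, 0.146], [0.002, 0.146, -0.989], [-1.0, -0.002, -0.003]]
force: [-0.5, 0.1, 0.8]
opening: 30.1
clock: 13.7
tcp_pos: [479.2, -396.0, 137.5]
ee_rot: [[0.002, 0.99, 0.144], [-0.001, 0.144, -0.99], [-1.0, 0.002, 0.001]]
force: [0.3, 0.0, 0.4]
opening: 39.1
[ 598.6 -723.9] 11.890845149719468 [156.7   6.7] [564.  172.6] 89
[575.2 327.2] 67.13685143976494 [68.2 47.7] [237.5 185.4] 316
[439.9 240.3] 62.76777318442963 [69.3 47.5] [264.9 227.3] 330
[432.4 396.4] 105.22901586503458 [68.4 48.8] [215.5 230.6] 335
```

View pics/b1.png

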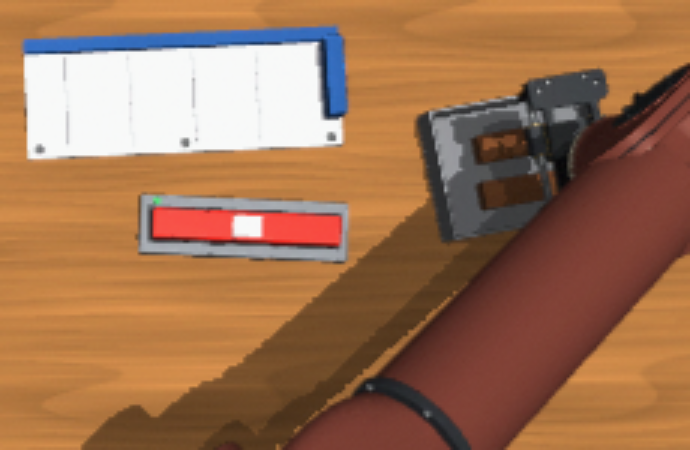

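Both offcuts lie in the bin, crop (500,148) and (512,190). The jig is clear and the three blanks are unchanged. Next I fetch the nearest blank, (440,240).

```bash
python3 -m crank '[[[0,0.96,0,-0.27],[0,0.96,0,-0.27],[0,0.96,0,-0.27],[0,0.96,0,-0.27],[0,0.96,0,-0.27],[0,0.96,0,-0.27],[0,0.96,0,-0.27],[0,0.96,0,-0.27],[0,0.96,0,-0.27],[0,0.96,0,-0.27],[0,0.96,0,-0.27]]]' -0.8; python3 -m crank '[[[-0.11,0.96,0,-0.27],[-0.11,0.96,0,-0.27],[-0.11,0.96,0,-0.27],[-0.11,0.96,0,-0.27],[-0.11,0.96,0,-0.27],[-0.11,0.96,0,-0.27],[-0.11,0.96,0,-0.27],[-0.11,0.96,0,-0.27],[-0.11,0.96,0,-0.27],[-0.11,0.96,0,-0.27],[-0.11,0.96,0,-0.27],[0,0,0,0]]]';  python3 -m crank '[[[0,0,0,0]]]'
```

```text
clock: 15.12
tcp_pos: [478.2, -77.5, 134.9]
ee_rot: [[-0.001, 0.986, -0.166], [0.0, -0.166, -0.986], [-1.0, -0.001, 0.0]]
force: [0.5, -0.1, -0.2]
opening: 78.4
clock: 16.62
tcp_pos: [441.3, 240.2, 134.6]
ee_rot: [[-0.001, 0.89, -0.456], [-0.001, -0.456, -0.89], [-1.0, -0.001, 0.001]]
force: [0.1, 0.1, -0.5]
opening: 78.0
clock: 16.75
tcp_pos: [442.2, 237.4, 134.9]
ee_rot: [[-0.001, 0.888, -0.459], [-0.001, -0.459, -0.888], [-1.0, -0.0, 0.001]]
force: [0.8, -0.0, -0.6]
opening: 78.4
```

```bash
python3 -m crank '[[[-0.05,0.04,-1,0],[0,0,-1,0],[0,0,-1,0],[0,0,-0.8,0],[0,0,0,0]]]'; python3 -m crank '[[[0,0,0,0],[0,0,0,0],[0,0,0,0],[0,0,0,0],[0,0,0.5,0],[0,0,1,0],[0,0,1,0],[0,0,0.7,0]]]' 1 25
```

```text
clock: 17.38
tcp_pos: [439.9, 237.4, 20.1]
ee_rot: [[-0.003, 0.888, -0.46], [-0.003, -0.46, -0.888], [-1.0, -0.001, 0.004]]
force: [-0.7, 0.5, 0.5]
opening: 78.4
clock: 18.38
tcp_pos: [441.3, 239.5, 119.8]
ee_rot: [[0.001, 0.888, -0.459], [0.001, -0.459, -0.888], [-1.0, 0.001, -0.002]]
force: [1.0, 0.4, -1.3]
opening: 49.7
```

```bash
python3 -m crank '[[[0.44,-0.98,0,0.37],[0.44,-0.98,0,0.37],[0.44,-0.98,0,0.37],[0.44,-0.98,0,0.37],[0.44,-0.98,0,0.37],[0.44,-0.98,0,0.37],[0.44,-0.98,0,0.37]]]'; python3 -m crank '[[[0.44,-0.98,0,0.37],[0.44,-0.98,0,0.37],[0.44,-0.98,0,0.37],[0.44,-0.98,0,0.37],[0.44,-0.98,0,0.37],[0.44,-0.98,0,0.36],[0,0,0,0],[0,0,0,0],[0,0,0,0]]]'
```

```text
clock: 19.25
tcp_pos: [533.7, 32.7, 118.5]
ee_rot: [[0.0, 0.979, -0.203], [0.0, -0.203, -0.979], [-1.0, 0.0, -0.0]]
force: [0.5, 1.3, 0.1]
opening: 49.8
clock: 20.38
tcp_pos: [612.4, -141.4, 117.8]
ee_rot: [[-0.0, 1.0, 0.027], [0.001, 0.027, -1.0], [-1.0, -0.0, -0.001]]
force: [0.4, 0.1, -0.6]
opening: 49.5
```

```bash
python3 - <<'E'
from h import *
st();d=snapshot('top');a=d['img'][:,:,::-1]
cv2.imwrite('pics/b2.png',cv2.resize(a[140:240,285:425],None,fx=5,fy=5))
E
```

```text
t 20.38 tcp [ 612.4 -141.4  117.8] jaw 1.5 F [ 0.4  0.1 -0.6] op 49.5 q7 23.0
```

View pics/b2.png

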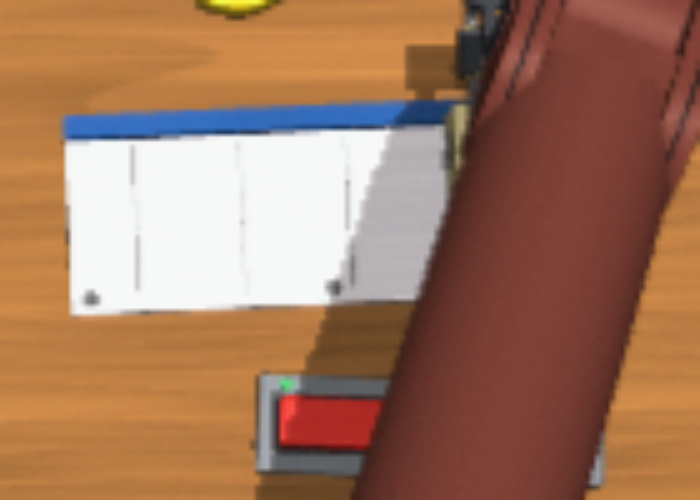

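The arm hides the view, with the blank visible only at crop (455,150). I'll descend and feel for contact instead.

```bash
python3 -m crank '[[[0,0,-1,0],[0,0,-1,0],[0,0,-0.7,0],[0,0,-0.3,0],[0,0,0,0],[0,0,0,0]]]'; python3 -m crank '[[[0,-0.1,0,0],[0,-0.1,0,0],[0,0,0,0]]]'; python3 -m crank '[[[0,-0.05,0,0],[0,0,0,0]]]';python3 -m crank '[[[0,-0.05,0,0],[0,0,0,0]]]'
```

```text
clock: 21.18
tcp_pos: [613.1, -142.8, 28.2]
ee_rot: [[0.001, 1.0, 0.026], [-0.0, 0.026, -1.0], [-1.0, 0.001, 0.0]]
force: [0.6, -0.6, 0.1]
opening: 49.9
clock: 21.55
tcp_pos: [612.5, -149.4, 27.7]
ee_rot: [[0.0, 1.0, 0.025], [-0.0, 0.025, -1.0], [-1.0, 0.0, 0.0]]
force: [-0.3, 0.5, -1.2]
opening: 49.4
clock: 21.8
tcp_pos: [612.5, -150.4, 27.5]
ee_rot: [[-0.0, 1.0, 0.025], [-0.0, 0.025, -1.0], [-1.0, -0.0, 0.0]]
force: [0.6, 0.6, -0.8]
opening: 49.7
clock: 22.05
tcp_pos: [612.5, -152.0, 27.6]
ee_rot: [[-0.0, 1.0, 0.025], [-0.0, 0.025, -1.0], [-1.0, -0.0, 0.0]]
force: [-0.3, 0.0, 0.0]
opening: 49.9
```

```bash
python3 -m crank '[[[0,-0.05,0,0],[0,0,0,0]]]'|grep -E 'tcp|force'; python3 -m crank '[[[0,-0.05,0,0],[0,0,0,0]]]'|grep -E 'tcp|force';python3 -m crank '[[[0,-0.05,0,0],[0,0,0,0]]]'|grep -E 'tcp|force'
```

```text
tcp_pos: [612.5, -153.5, 27.6]
force: [-0.0, 0.6, -0.4]
tcp_pos: [612.5, -155.0, 27.6]
force: [-0.5, -0.3, -0.7]
tcp_pos: [612.5, -156.5, 27.5]
force: [0.3, -0.1, -2.3]
```

```bash
python3 -m crank '[[[0,-0.05,0,0],[0,0,0,0]]]'|grep -E 'tcp|force'; python3 -m crank '[[[0,-0.05,0,0],[0,0,0,0]]]'|grep -E 'tcp|force';python3 -m crank '[[[0,0,0,0]]]'|grep -E 'tcp|force'; python3 - <<'E'
from h import *
d=snapshot('side');cv2.imwrite('pics/s2.png',cv2.resize(d['img'][180:310,260:420,::-1],None,fx=5,fy=5)[:,:])
E
```

```text
tcp_pos: [612.5, -156.6, 27.5]
force: [-1.4, 4.3, 1.6]
tcp_pos: [612.5, -156.6, 27.4]
force: [-2.1, 9.2, 2.9]
tcp_pos: [612.5, -156.6, 27.4]
force: [-1.8, 9.7, 3.1]
```

View pics/s2.png

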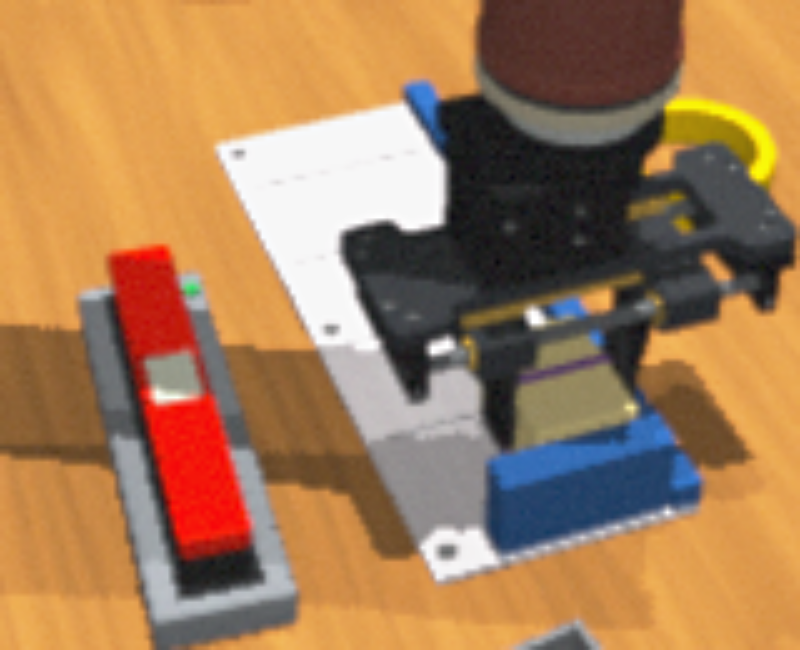

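Contact with the stop at y = -156.6. Now I ease off and feel for the fence.

```bash
for i in 1; do python3 -m crank '[[[0.07,0.05,0,0],[0,0,0,0]]]'|grep -E 'tcp|force'; python3 -m crank '[[[0.07,0,0,0],[0,0,0,0]]]'|grep -E 'tcp|force'; python3 -m crank '[[[0.05,0,0,0],[0,0,0,0]]]'|grep -E 'tcp|force';python3 -m crank '[[[0.05,0,0,0],[0,0,0,0]]]'|grep -E 'tcp|force'; done
```

```text
tcp_pos: [614.5, -156.6, 27.2]
force: [-1.5, 5.7, -1.2]
tcp_pos: [616.2, -156.5, 27.0]
force: [-1.6, 5.4, -1.6]
tcp_pos: [617.6, -156.5, 26.9]
force: [-1.7, 5.4, -1.0]
tcp_pos: [619.0, -156.4, 26.9]
force: [-3.1, 5.6, -1.4]
```

```bash
 python3 -m crank '[[[0.05,0,0,0],[0,0,0,0]]]'|grep -E 'tcp|force'; python3 -m crank '[[[0.05,0,0,0],[0,0,0,0]]]'|grep -E 'tcp|force'
```

```text
tcp_pos: [620.5, -156.4, 26.9]
force: [-2.4, 5.8, -1.5]
tcp_pos: [621.7, -156.4, 26.9]
force: [-4.3, 6.4, -0.4]
```

```bash
 python3 -m crank '[[[0.05,0,0,0],[0,0,0,0]]]'|grep -E 'tcp|force'; python3 -m crank '[[[0.05,0,0,0],[0,0,0,0]]]'|grep -E 'tcp|force'
```

```text
tcp_pos: [621.8, -156.3, 26.9]
force: [-10.6, 7.7, 6.7]
tcp_pos: [621.8, -156.4, 26.9]
force: [-17.7, 8.9, 12.5]
```

```bash
 python3 -m crank '[[[-0.08,0.03,0,0],[0,0,-0.03,0],[0,0,0,0]]]'|grep -E 'tcp|force'; python3 -m crank '[[[0,0,0,0],[0,0,0,0],[0,0,0,0]]]' 0.5|grep -E 'tcp|force|op'; python3 -m crank '[[[0,0,0,0],[0,0,0,0],[0,0,0,0]]]' -0.35|grep -E 'tcp|force|op'; python3 -m crank '[[[0,0,0.5,0],[0,0,1,0],[0,0,1,0],[0,0.5,1,0],[0,0.9,0,0],[0,1,0,0],[0,1,0,0],[0,1,0,0],[0,1,0,0],[0,1,0,0],[0,0,0,0]]]'; python3 - <<'E'
from h import *
d=snapshot('top');a=d['img'][:,:,::-1]
cv2.imwrite('pics/b3.png',cv2.resize(a[140:240,285:425],None,fx=5,fy=5,interpolation=cv2.INTER_CUBIC))
[print(*b) for b in blobs(d,cream(d),50,80,500)]
E
```

```text
tcp_pos: [621.7, -156.4, 26.8]
force: [-10.4, 6.7, 9.2]
tcp_pos: [621.7, -156.4, 26.8]
force: [-9.5, 5.7, 9.6]
opening: 49.6
tcp_pos: [623.6, -157.4, 26.8]
force: [0.3, -0.3, 0.1]
opening: 58.0
clock: 27.98
tcp_pos: [623.6, 38.4, 132.5]
ee_rot: [[0.001, 1.0, 0.03], [0.001, 0.03, -1.0], [-1.0, 0.001, -0.001]]
force: [-0.3, -0.2, -0.1]
opening: 58.5
[ 598.5 -723.9] 11.902546791891837 [155.9   6.7] [564.  172.7] 90
[ 619.4 -155. ] 91.78505804623047 [69.2 48.7] [387.7 169.2] 323
[575.2 327.2] 67.13685143976494 [68.2 47.7] [237.5 185.4] 316
[432.4 396.4] 105.22901586503458 [68.4 48.8] [215.5 230.6] 335
```

View pics/b3.png

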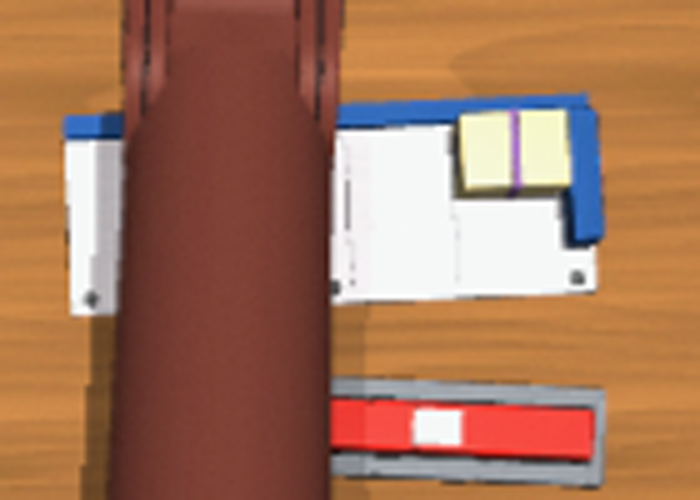

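Blank 1 is seated, at crop (515,150). Camera and robot frames differ by about (+2.2, -1.4) mm. Next is the blank at (575,327).

```bash
python3 -m crank '[[[-0.15,0.96,0,-0.41],[-0.15,0.96,0,-0.41],[-0.15,0.96,0,-0.41],[-0.15,0.96,0,-0.41],[-0.15,0.96,0,-0.41],[-0.15,0.96,0,-0.41],[-0.15,0.96,0,-0.41],[-0.15,0.96,0,-0.41],[-0.15,0.96,0,-0.41],[-0.15,0.96,0,-0.41],[0,0,0,0],[0,0,0,0]]]' -0.8;python3 -m crank '[[[0,0,0,0]]]'
```

```text
clock: 29.52
tcp_pos: [579.2, 321.1, 132.1]
ee_rot: [[0.001, 0.919, -0.394], [-0.001, -0.394, -0.919], [-1.0, 0.001, 0.0]]
force: [1.0, -0.0, 0.7]
opening: 78.8
clock: 29.65
tcp_pos: [579.1, 321.2, 132.0]
ee_rot: [[0.0, 0.919, -0.395], [-0.0, -0.395, -0.919], [-1.0, 0.001, 0.0]]
force: [-0.3, 1.1, 0.1]
opening: 78.5
```

```bash
python3 -m crank '[[[-0.05,0.15,-1,0],[0,0,-1,0],[0,0,-1,0],[0,0,-0.73,0],[0,0,0,0]]]'; python3 -m crank '[[[0,0,0,0],[0,0,0,0],[0,0,0,0],[0,0,0,0],[0,0,0.5,0],[0,0,1,0],[0,0,1,0],[0,0,0.7,0]]]' 1 25
```

```text
clock: 30.28
tcp_pos: [576.1, 326.4, 18.3]
ee_rot: [[-0.002, 0.919, -0.394], [-0.002, -0.394, -0.919], [-1.0, -0.001, 0.003]]
force: [-0.3, 0.7, 0.4]
opening: 78.3
clock: 31.28
tcp_pos: [577.3, 327.8, 118.0]
ee_rot: [[0.001, 0.92, -0.393], [0.001, -0.393, -0.92], [-1.0, 0.001, -0.001]]
force: [1.1, 0.3, -0.8]
opening: 49.7
```

```bash
python3 -m crank '[[[0.09,-0.95,0,0.29],[0.09,-0.95,0,0.29],[0.09,-0.95,0,0.29],[0.09,-0.95,0,0.29],[0.09,-0.95,0,0.29],[0.09,-0.95,0,0.29],[0.09,-0.95,0,0.29]]]'; python3 -m crank '[[[0.09,-0.95,0,0.3],[0.09,-0.95,0,0.3],[0.09,-0.95,0,0.3],[0.09,-0.95,0,0.3],[0.09,-0.95,0,0.3],[0.09,-0.95,0,0.3],[0.09,-0.95,0,0.3],[0,0,0,0],[0,0,0,0]]]';python3 -m crank '[[[0,0,0,0]]]'
```

```text
clock: 32.15
tcp_pos: [595.6, 127.1, 116.1]
ee_rot: [[-0.0, 0.982, -0.189], [0.0, -0.189, -0.982], [-1.0, -0.0, -0.0]]
force: [0.7, -0.0, -1.0]
opening: 49.6
clock: 33.28
tcp_pos: [614.5, -70.7, 115.8]
ee_rot: [[-0.0, 1.0, 0.029], [0.001, 0.029, -1.0], [-1.0, -0.0, -0.001]]
force: [-0.1, 0.3, -1.7]
opening: 49.7
clock: 33.4
tcp_pos: [614.6, -70.0, 115.7]
ee_rot: [[-0.0, 1.0, 0.03], [0.001, 0.03, -1.0], [-1.0, -0.0, -0.001]]
force: [-0.3, -0.2, -1.9]
opening: 49.6
```

```bash
python3 -m crank '[[[0,0,-1,-0.03],[0,0,-1,0],[0,0,-0.7,0],[0,0,-0.25,0],[0,0,0,0],[0,0,0,0]]]'|grep -E 'tcp|force'; python3 -m crank '[[[0,-0.2,0,0],[0,-0.2,0,0],[0,0,0,0]]]'|grep -E 'tcp|force'; python3 -m crank '[[[0,-0.05,0,0],[0,0,0,0]]]'|grep -E 'tcp|force';python3 -m crank '[[[0,-0.05,0,0],[0,0,0,0]]]'|grep -E 'tcp|force'
```

```text
tcp_pos: [615.3, -71.4, 28.0]
force: [0.5, 0.6, -0.7]
tcp_pos: [614.7, -84.1, 27.4]
force: [0.3, 0.2, -0.9]
tcp_pos: [614.6, -84.4, 27.2]
force: [-0.2, 2.9, -0.1]
tcp_pos: [614.6, -84.4, 27.2]
force: [-1.2, 7.9, 1.5]
```

Butted at y = -84.4. Next the fence, expected near x = 620.

```bash
python3 -m crank '[[[0.08,0.05,0,0],[0.08,0,0,0],[0,0,0,0]]]'|grep -E 'tcp|force'; for i in 1; do python3 -m crank '[[[0.05,0,0,0],[0,0,0,0]]]'|grep -E 'tcp|force'; python3 -m crank '[[[0.05,0,0,0],[0,0,0,0]]]'|grep -E 'tcp|force';python3 -m crank '[[[0.03,0,0,0],[0,0,0,0]]]'|grep -E 'tcp|force'; done
```

```text
tcp_pos: [619.4, -84.3, 27.0]
force: [-1.0, 4.5, -1.6]
tcp_pos: [619.7, -84.3, 26.8]
force: [-5.5, 6.4, 2.2]
tcp_pos: [619.8, -84.3, 26.6]
force: [-11.8, 6.3, 7.0]
tcp_pos: [619.8, -84.3, 26.5]
force: [-15.2, 7.0, 8.5]
```

```bash
 python3 -m crank '[[[-0.08,0.02,0,0],[0,0,0,0]]]'|grep -E 'tcp|force'; python3 -m crank '[[[0,0,0,0],[0,0,0,0],[0,0,0,0],[0,0,0,0]]]' -0.35|grep -E 'tcp|force|op'; python3 -m crank '[[[0,0,0.5,0],[0,0,1,0],[0,0,1,0],[0,0.5,1,0],[-0.2,1,0,0],[-0.5,1,0,0],[-0.5,1,0,0],[-0.5,1,0,0],[-0.5,1,0,0],[-0.5,1,0,0],[-0.5,1,0,0]]]' -0.8; python3 - <<'E'
from h import *
d=snapshot('top');a=d['img'][:,:,::-1]
cv2.imwrite('pics/b4.png',cv2.resize(a[140:290,190:425],None,fx=3,fy=3,interpolation=cv2.INTER_CUBIC))
[print(*b) for b in blobs(d,cream(d),50,80,700)]
E
```

```text
tcp_pos: [619.7, -84.3, 26.7]
force: [-5.3, 4.1, -1.6]
tcp_pos: [621.2, -84.6, 27.4]
force: [-1.1, 0.3, -0.2]
opening: 58.5
clock: 38.28
tcp_pos: [524.7, 141.5, 133.4]
ee_rot: [[0.001, 1.0, 0.025], [0.001, 0.025, -1.0], [-1.0, 0.001, -0.001]]
force: [0.5, 0.5, -0.1]
opening: 78.2
[ 599.4 -723.7] 11.824210023085044 [155.9   6.7] [563.9 172.4] 88
[ 606.8 -119.6] 107.26608776199365 [145.1  51.2] [376.8 173.2] 658
[432.4 396.4] 105.22901586503458 [68.4 48.8] [215.5 230.6] 335
```

View pics/b4.png

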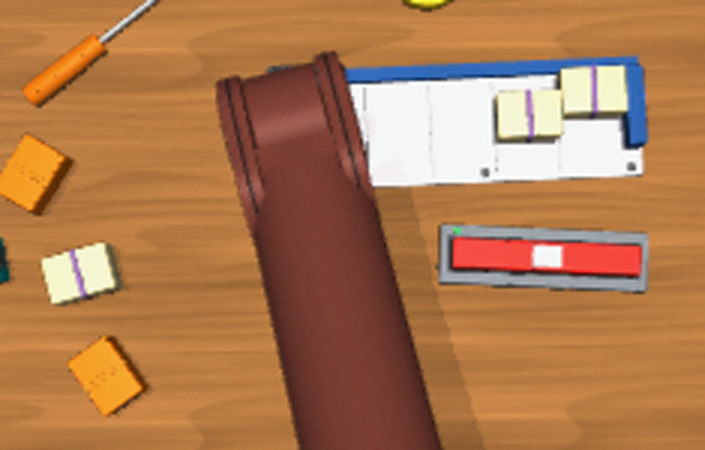

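Blank 2, at crop (529,114), has been knocked about 24 mm off the fence. This looks like the announced disturbance, because I had lifted clear before moving sideways. I'll measure it and regrip it now.

```bash
python3 - <<'E'
from h import *
st();d=snapshot('top')
for lo,hi in((340,377),(378,420)):
    m=cream(d);k=np.zeros_like(m);k[:,lo:hi]=m[:,lo:hi]
    [print(*b) for b in blobs(d,k,56,80,700)]
E
```

```text
t 38.33 tcp [522.7 146.4 133.2] jaw 1.7 F [-1.6  3.9 -0.6] op 78.5 q7 -13.0
[593.9 -83.5] 91.53818936883874 [67.6 49.4] [365.9 177.1] 322
[ 618.4 -155.2] 93.40247219880443 [67.1 48.3] [388.  169.2] 313
```

```bash
python3 -m crank '[[[0.31,-0.96,0,0],[0.31,-0.96,0,0],[0.31,-0.96,0,0],[0.31,-0.96,0,0],[0.31,-0.96,0,0],[0.31,-0.96,0,0],[0.31,-0.96,0,0],[0.31,-0.96,0,0],[0,0,0,0],[0,0,0,0],[0,0,0,0]]]'
```

```text
clock: 39.75
tcp_pos: [599.3, -88.6, 132.4]
ee_rot: [[0.0, 1.0, 0.027], [0.001, 0.027, -1.0], [-1.0, 0.0, -0.001]]
force: [0.5, -0.3, 0.4]
opening: 78.5
```

```bash
python3 -m crank '[[[-0.06,0.1,-1,0],[0,0,-1,0],[0,0,-1,0],[0,0,-0.52,0],[0,0,0,0],[0,0,0,0]]]'|grep -E 'tcp|force'; python3 -m crank '[[[0,0,0,0],[0,0,0,0],[0,0,0,0],[0,0,0,0]]]' 1 25|grep -E 'tcp|force|op';python3 -m crank '[[[0,0.1,0.05,0],[0,0,0,0],[0,0,0,0]]]'|grep -E 'tcp|force|op'
```

```text
tcp_pos: [598.3, -86.7, 27.8]
force: [-0.1, -0.9, 0.2]
tcp_pos: [597.6, -86.7, 26.8]
force: [-0.3, 0.6, 1.5]
opening: 49.8
tcp_pos: [597.4, -83.6, 28.1]
force: [0.2, 0.3, -1.2]
opening: 49.9
```

```bash
python3 -m crank '[[[0.3,0,0,0],[0.3,0,0,0],[0,0,0,0]]]'|grep -E 'tcp|force'; for i in 1;do python3 -m crank '[[[0,-0.05,0,0],[0,0,0,0]]]'|grep -E 'tcp|force'; python3 -m crank '[[[0,-0.05,0,0],[0,0,0,0]]]'|grep -E 'tcp|force';python3 -m crank '[[[0,-0.05,0,0],[0,0,0,0]]]'|grep -E 'tcp|force';python3 -m crank '[[[0,-0.05,0,0],[0,0,0,0]]]'|grep -E 'tcp|force'; done
```

```text
tcp_pos: [616.4, -83.7, 28.1]
force: [0.6, -0.8, -1.1]
tcp_pos: [615.2, -85.5, 28.1]
force: [0.4, 0.0, -0.4]
tcp_pos: [615.3, -86.2, 28.1]
force: [-1.4, 3.1, -1.3]
tcp_pos: [615.4, -86.2, 28.1]
force: [-1.9, 7.3, 1.4]
tcp_pos: [615.3, -86.3, 28.1]
force: [-2.7, 10.3, 2.9]
```

```bash
python3 -m crank '[[[0.08,0.06,-0.03,0],[0.04,0,0,0],[0,0,0,0]]]'|grep -E 'tcp|force'; python3 -m crank '[[[0.05,0,0,0],[0,0,0,0]]]'|grep -E 'tcp|force'; python3 -m crank '[[[0.05,0,0,0],[0,0,0,0]]]'|grep -E 'tcp|force';python3 -m crank '[[[0.03,0,0,0],[0,0,0,0]]]'|grep -E 'tcp|force'
```

```text
tcp_pos: [618.5, -86.2, 26.9]
force: [-2.4, 6.4, -0.8]
tcp_pos: [619.8, -86.1, 26.9]
force: [-3.9, 7.7, 0.5]
tcp_pos: [619.8, -86.1, 26.9]
force: [-11.4, 8.2, 8.1]
tcp_pos: [619.8, -86.1, 26.9]
force: [-17.4, 8.2, 11.9]
```

```bash
 python3 -m crank '[[[-0.09,0.04,0,0],[0,0,0,0]]]'|grep -E 'tcp|force'; python3 -m crank '[[[0,0,0,0],[0,0,0,0],[0,0,0,0],[0,0,0,0]]]' -0.35|grep -E 'tcp|force|op'; python3 -m crank '[[[0,0,0.5,0],[0,0,1,0],[0,0,1,0],[0,0.5,1,0],[-0.2,1,0,0],[-0.4,1,0,0],[-0.4,1,0,0],[-0.4,1,0,0],[-0.4,1,0,0],[-0.4,1,0,0.3],[-0.4,1,0,0.3]]]' -0.8;python3 -m crank '[[[-0.4,1,0,0.3],[-0.4,1,0,0.3],[-0.4,1,0,0.3],[-0.4,1,0,0.3],[-0.4,1,0,0.3],[0,0,0,0],[0,0,0,0]]]' -0.8; python3 - <<'E'
from h import *
st();d=snapshot('top');a=d['img'][:,:,::-1]
cv2.imwrite('pics/b5.png',cv2.resize(a[140:290,190:425],None,fx=3,fy=3,interpolation=cv2.INTER_CUBIC))
[print(*b) for b in blobs(d,cream(d),50,80,700)]
E
```

```text
tcp_pos: [619.8, -86.1, 27.1]
force: [-2.9, 5.3, -0.1]
tcp_pos: [620.4, -87.0, 27.3]
force: [0.2, 0.1, 0.2]
opening: 58.6
clock: 46.0
tcp_pos: [542.2, 139.1, 133.5]
ee_rot: [[0.001, 0.996, 0.089], [0.001, 0.089, -0.996], [-1.0, 0.001, -0.0]]
force: [-0.4, 0.3, -0.1]
opening: 78.4
clock: 46.88
tcp_pos: [482.4, 288.2, 132.3]
ee_rot: [[0.0, 0.97, 0.243], [-0.001, 0.243, -0.97], [-1.0, -0.0, 0.001]]
force: [-0.7, 0.0, -0.5]
opening: 78.4
t 46.88 tcp [482.4 288.2 132.3] jaw 14.1 F [-0.7  0.  -0.5] op 78.4 q7 -16.0
[ 599.5 -723.7] 11.81963385910342 [155.2   6.8] [563.9 172.4] 88
[ 618.4 -120.1] 91.46448960821246 [139.2  48.8] [376.9 169.7] 648
[423.3 418.3] 26.627222233653583 [48.  21.6] [208.6 233.6] 100
```

View pics/b5.png

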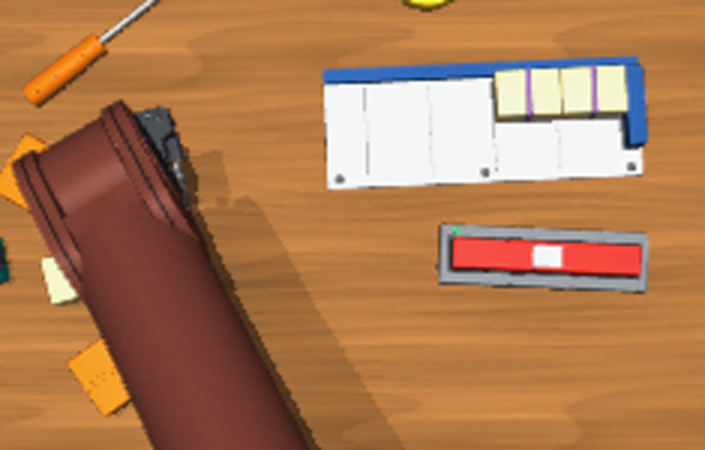

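Two blanks are closed up (combined length 139 mm). Now the third.

```bash
python3 -m crank '[[[-0.4,0.9,0,0.05],[-0.4,0.9,0,0.05],[-0.4,0.9,0,0.05],[-0.4,0.9,0,0.05],[0,0,0,0],[0,0,0,0],[0,0,0,0]]]'; python3 - <<'E'
from h import *
d=snapshot('side');cv2.imwrite('pics/s3.png',cv2.resize(d['img'][100:220,180:340,::-1],None,fx=5,fy=5)[:,:])
E
```

```text
clock: 47.8
tcp_pos: [435.3, 394.9, 132.3]
ee_rot: [[0.0, 0.965, 0.261], [-0.0, 0.261, -0.965], [-1.0, 0.0, 0.0]]
force: [0.0, -0.4, -0.1]
opening: 78.0
```

View pics/s3.png

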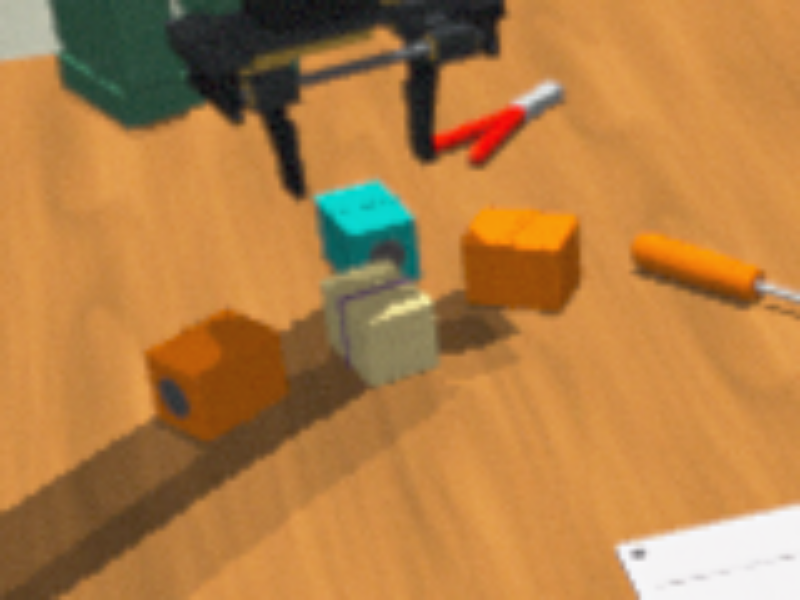

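```bash
python3 - <<'E'
import cv2
a=cv2.imread('pics/side0.png');cv2.imwrite('pics/s0c.png',cv2.resize(a[130:210,200:340],None,fx=5.5,fy=5.5,interpolation=cv2.INTER_CUBIC))
E
```

```text
(no output)
```

View pics/s0c.png

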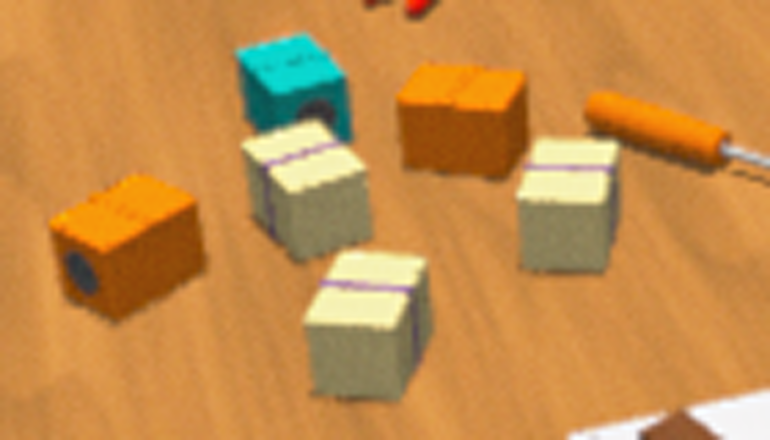

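All three cream blocks look the same: purple band, with no bore visible on the ends facing this camera. They are the only cream ones, so I go on.

```bash
python3 -m crank '[[[0,0,-1,0],[0,0,-1,0],[0,0,-1,0],[0,0,-0.72,0],[0,0,0,0]]]'; python3 -m crank '[[[0,0,0,0],[0,0,0,0],[0,0,0,0],[0,0,0,0],[0,0,0.5,0],[0,0,1,0],[0,0,1,0],[0,0,0.7,0]]]' 1 25
```

```text
clock: 48.48
tcp_pos: [433.8, 394.8, 19.3]
ee_rot: [[-0.002, 0.965, 0.262], [-0.003, 0.262, -0.965], [-1.0, -0.002, 0.002]]
force: [0.1, 0.4, 0.5]
opening: 78.3
clock: 49.48
tcp_pos: [434.7, 396.6, 119.0]
ee_rot: [[0.001, 0.965, 0.263], [0.001, 0.263, -0.965], [-1.0, 0.001, -0.001]]
force: [0.5, 0.6, -1.5]
opening: 49.9
```

```bash
python3 -m crank '[[[0.42,-0.95,0,-0.16],[0.42,-0.95,0,-0.16],[0.42,-0.95,0,-0.16],[0.42,-0.95,0,-0.16],[0.42,-0.95,0,-0.16],[0.42,-0.95,0,-0.16],[0.42,-0.95,0,-0.16]]]'; python3 -m crank '[[[0.42,-0.95,0,-0.16],[0.42,-0.95,0,-0.16],[0.42,-0.95,0,-0.16],[0.42,-0.95,0,-0.16],[0.42,-0.95,0,-0.16],[0.42,-0.95,0,-0.16],[0.42,-0.95,0,-0.17],[0,0,0,0],[0,0,0,0],[0,0,0,0]]]'
```

```text
clock: 50.35
tcp_pos: [522.9, 193.8, 116.2]
ee_rot: [[-0.001, 0.989, 0.146], [-0.001, 0.146, -0.989], [-1.0, -0.001, 0.001]]
force: [1.0, 1.0, -1.4]
opening: 49.9
clock: 51.6
tcp_pos: [610.3, -1.9, 116.4]
ee_rot: [[-0.001, 0.999, 0.032], [0.001, 0.032, -0.999], [-1.0, -0.001, -0.001]]
force: [-0.3, -0.1, -0.6]
opening: 49.6
```

```bash
python3 -m crank '[[[0.08,0,-1,-0.05],[0,0,-1,0],[0,0,-0.7,0],[0,0,-0.27,0],[0,0,0,0],[0,0,0,0]]]'|grep -E 'tcp|force'; python3 -m crank '[[[0,-0.15,0,0],[0,-0.15,0,0],[0,0,0,0]]]'|grep -E 'tcp|force'; python3 -m crank '[[[0,-0.06,0,0],[0,0,0,0]]]'|grep -E 'tcp|force';python3 -m crank '[[[0,-0.06,0,0],[0,0,0,0]]]'|grep -E 'tcp|force'
```

```text
tcp_pos: [613.7, -2.6, 28.2]
force: [-0.0, 0.0, -1.0]
tcp_pos: [613.1, -12.5, 27.7]
force: [-0.3, -0.7, -1.4]
tcp_pos: [613.1, -13.6, 27.5]
force: [-0.1, 0.4, -1.6]
tcp_pos: [613.1, -14.3, 27.5]
force: [-0.6, 4.7, -1.1]
```

```bash
python3 -m crank '[[[0,-0.06,0,0],[0,0,0,0]]]'|grep -E 'tcp|force'; python3 -m crank '[[[0.08,0.05,-0.02,0],[0.05,0,0,0],[0,0,0,0]]]'|grep -E 'tcp|force'; python3 -m crank '[[[0.05,0,0,0],[0,0,0,0]]]'|grep -E 'tcp|force'; python3 -m crank '[[[0.05,0,0,0],[0,0,0,0]]]'|grep -E 'tcp|force'
```

```text
tcp_pos: [613.0, -14.3, 27.5]
force: [-1.6, 9.3, 0.0]
tcp_pos: [616.5, -14.2, 26.6]
force: [-1.4, 6.1, -1.8]
tcp_pos: [617.6, -14.2, 26.5]
force: [-3.8, 6.4, 0.5]
tcp_pos: [617.7, -14.2, 26.5]
force: [-11.4, 6.8, 7.8]
```

```bash
 python3 -m crank '[[[-0.05,0.02,0,0],[0,0,0,0]]]'|grep -E 'tcp|force'; python3 -m crank '[[[0,0,0,0],[0,0,0,0],[0,0,0,0],[0,0,0,0]]]' -0.35|grep -E 'tcp|force|op'; python3 -m crank '[[[0,0,0.5,0],[0,0,1,0],[0,0,1,0],[0,0.5,1,0],[-0.2,1,0,0],[-0.4,1,0,0],[-0.4,1,0,0],[-0.4,1,0,0],[-0.4,1,0,0],[-0.4,1,0,0],[0,0,0,0]]]' 1; python3 - <<'E'
from h import *
st();d=snapshot('top');a=d['img'][:,:,::-1]
cv2.imwrite('pics/b6.png',cv2.resize(a[140:240,285:425],None,fx=5.5,fy=5.5,interpolation=cv2.INTER_CUBIC))
[print(*b) for b in blobs(d,cream(d),56,80,1200)]
d=snapshot('side');cv2.imwrite('pics/s4.png',cv2.resize(d['img'][180:310,260:420,::-1],None,fx=5,fy=5,interpolation=cv2.INTER_CUBIC)[:,:])
E
```

```text
tcp_pos: [617.6, -14.2, 26.6]
force: [-2.9, 5.4, -0.2]
tcp_pos: [618.6, -15.3, 27.0]
force: [0.6, 0.0, 0.2]
opening: 58.6
clock: 56.48
tcp_pos: [551.7, 183.1, 132.9]
ee_rot: [[0.0, 1.0, 0.03], [0.001, 0.03, -1.0], [-1.0, 0.0, -0.001]]
force: [0.6, -0.4, 0.1]
opening: 0.4
t 56.48 tcp [551.7 183.1 132.9] jaw 1.7 F [ 0.6 -0.4  0.1] op 0.4 q7 -13.0
[ 641.  1018.1] 3.110203058345178 [114.9 100. ] [ 19.5 168.3] 1035
[ 598.6 -720.7] 11.814536490359359 [155.1   6.6] [563.9 172.4] 87
[616.4 -84.1] 91.60201939115825 [209.1  48.6] [365.9 170.2] 978
```

View pics/b6.png

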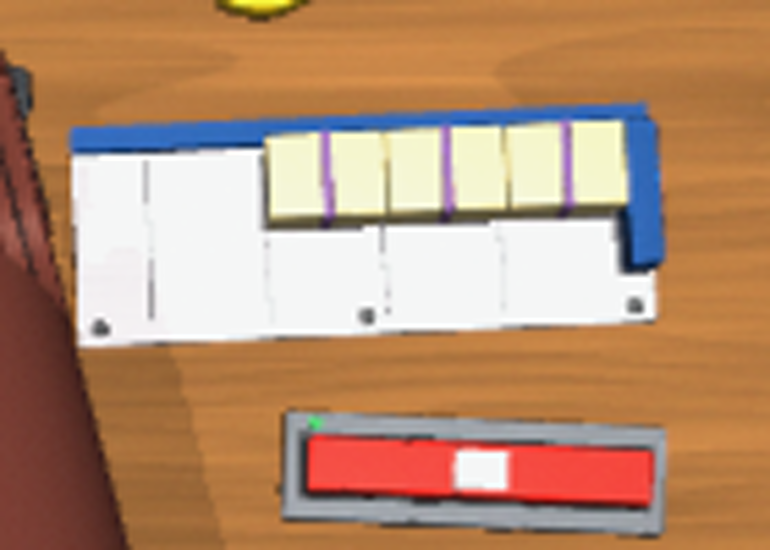

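View pics/s4.png

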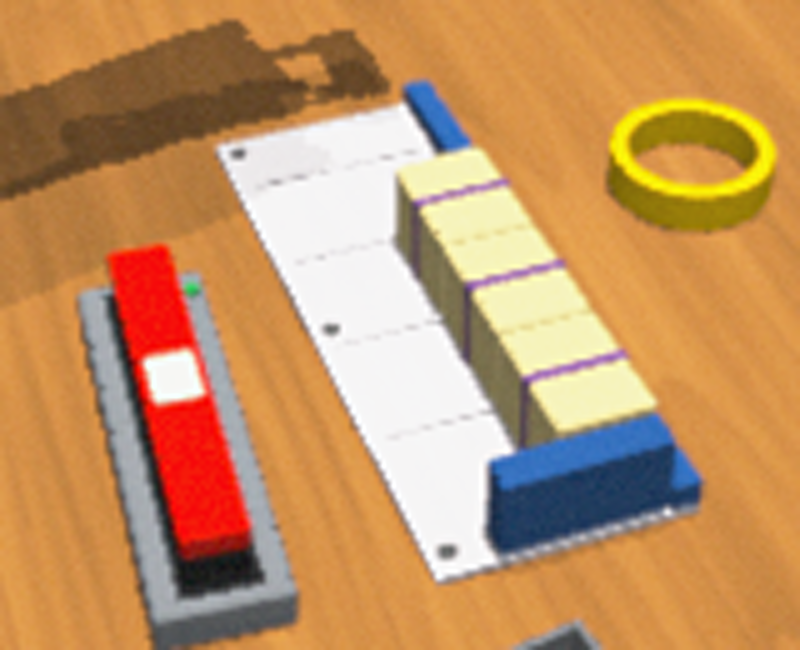

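The row is closed and flush: 209 mm overall, straight along the fence at crop (265–625, 125–215). Now I move over the bar's white patch.

```bash
python3 -m crank '[[[-0.36,-0.94,0,-0.09],[-0.36,-0.94,0,-0.09],[-0.36,-0.94,0,-0.09],[-0.36,-0.94,0,-0.09],[-0.36,-0.94,0,-0.09],[-0.36,-0.94,0,-0.09],[-0.36,-0.94,0,-0.09],[-0.36,-0.94,0,-0.09],[-0.36,-0.94,0,-0.09],[-0.36,-0.94,0,-0.09],[0,0,0,0],[0,0,0,0]]]' 1; python3 -m crank '[[[0,0,-0.7,0],[0,0,-0.7,0],[0,0,-0.4,0],[0,0,0,0],[0,0,0,0]]]'; python3 - <<'E'
from h import *
st();d=snapshot('side');cv2.imwrite('pics/s5.png',cv2.resize(d['img'][180:310,260:420,::-1],None,fx=5,fy=5,interpolation=cv2.INTER_CUBIC)[:,:])
E
```

```text
clock: 58.08
tcp_pos: [444.6, -102.0, 132.0]
ee_rot: [[0.0, 0.998, -0.069], [0.0, -0.069, -0.998], [-1.0, 0.0, -0.0]]
force: [-0.1, -0.1, -0.9]
opening: 0.4
clock: 58.7
tcp_pos: [445.0, -102.0, 78.5]
ee_rot: [[0.001, 0.998, -0.068], [-0.0, -0.068, -0.998], [-1.0, 0.001, 0.0]]
force: [-0.2, -1.2, 0.1]
opening: 0.6
t 58.7 tcp [ 445.  -102.    78.5] jaw -3.9 F [-0.2 -1.2  0.1] op 0.6 q7 8.0
```

View pics/s5.png

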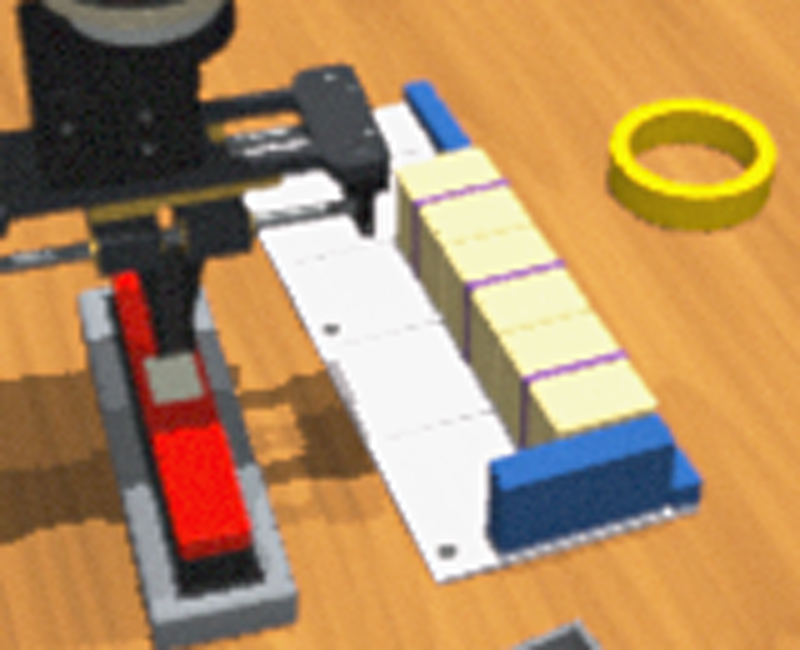

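```bash
python3 -m crank '[[[-0.04,0.05,-0.4,0],[0,0,-0.3,0],[0,0,0,0]]]'|grep -E 'tcp|force'; python3 -m crank '[[[0,0,-0.13,0],[0,0,0,0]]]'|grep -E 'tcp|force'; python3 -m crank '[[[0,0,-0.13,0],[0,0,0,0]]]'|grep -E 'tcp|force'; python3 -m crank '[[[0,0,-0.1,0],[0,0,-0.08,0],[0,0,0,0],[0,0,0,0],[0,0,0,0],[0,0,0,0]]]';python3 - <<'E'
from h import *
s=st();print(s['moment']);d=snapshot('side');cv2.imwrite('pics/s6.png',cv2.resize(d['img'][180:310,260:420,::-1],None,fx=5,fy=5,interpolation=cv2.INTER_CUBIC)[:,:])
E
```

```text
tcp_pos: [442.5, -100.5, 56.0]
force: [-0.2, 0.0, 0.5]
tcp_pos: [443.4, -100.7, 53.1]
force: [-0.9, -1.5, 3.7]
tcp_pos: [443.5, -100.6, 49.2]
force: [-1.1, -0.4, 6.1]
clock: 60.38
tcp_pos: [443.5, -100.6, 44.1]
ee_rot: [[0.0, 0.998, -0.069], [0.0, -0.069, -0.998], [-1.0, 0.0, -0.0]]
force: [-2.4, -0.6, 8.3]
opening: 0.2
t 60.38 tcp [ 443.5 -100.6   44.1] jaw -3.9 F [-2.4 -0.6  8.3] op 0.2 q7 11.0
[-0.28161347  0.56320336 -0.01724269]
```

View pics/s6.png

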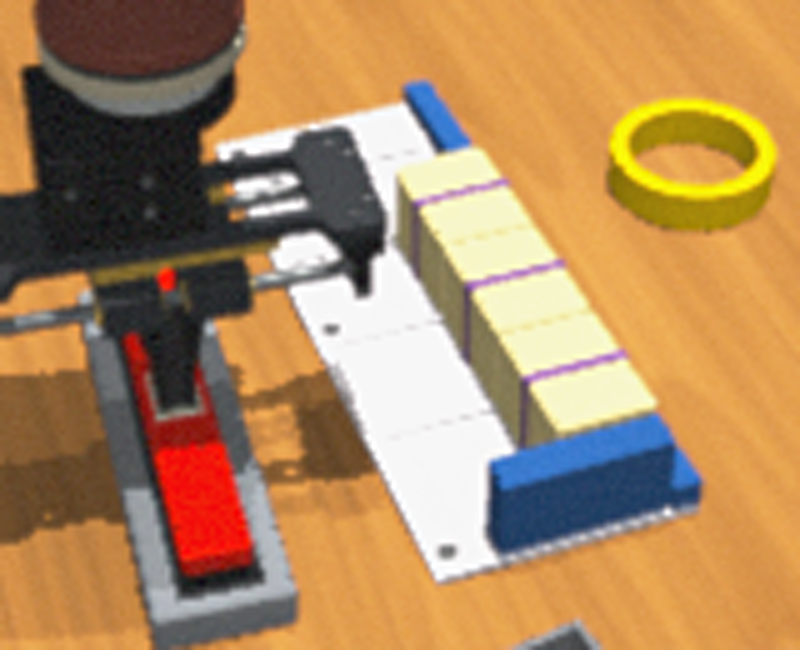

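The bar is about 10 mm down and level, with the fingers on the white patch. I'll hold briefly and then release.

```bash
python3 -m crank '[[[0,0,-0.03,0],[0,0,0,0],[0,0,0,0],[0,0,0,0]]]'|grep -E 'clock|tcp|force'; python3 -m crank '[[[0,0,0.2,0],[0,0,0.4,0],[0,0,0.8,0],[0,0,1,0],[0,0,1,0],[0,0,0.7,0]]]'; python3 -m crank '[[[0.1,0.9,0,0],[0.1,1,0,0],[0.1,1,0,0],[0.1,1,0,0],[0.1,1,0,0],[0.1,1,0,0],[0.1,1,0,0],[0.1,1,0,0],[0.1,1,0,0],[0.1,1,0,0],[0,0,0,0],[0,0,0,0]]]'; python3 - <<'E'
from h import *
st();d=snapshot('top');a=d['img'][:,:,::-1]
cv2.imwrite('pics/b7.png',cv2.resize(a[100:250,285:515],None,fx=3.4,fy=3.4,interpolation=cv2.INTER_CUBIC))
[print(*b) for b in blobs(d,cream(d),56,80,1200)]
d=snapshot('side');cv2.imwrite('pics/s7.png',d['img'][:,:,::-1])
E
```

```text
clock: 60.92
tcp_pos: [443.5, -100.6, 43.2]
force: [-1.9, -1.3, 8.0]
clock: 61.68
tcp_pos: [443.5, -100.5, 167.5]
ee_rot: [[0.001, 0.998, -0.069], [0.001, -0.069, -0.998], [-1.0, 0.001, -0.001]]
force: [0.7, 0.1, -0.0]
opening: 0.7
clock: 63.18
tcp_pos: [473.2, 195.8, 165.9]
ee_rot: [[-0.0, 0.998, -0.069], [-0.001, -0.069, -0.998], [-1.0, -0.0, 0.001]]
force: [-0.4, -0.5, -0.3]
opening: 0.6
t 63.17 tcp [473.2 195.8 165.9] jaw -4.0 F [-0.4 -0.5 -0.3] op 0.6 q7 -29.0
[ 640.3 1018.3] 168.55986457940588 [113.5 100.9] [ 19.4 168.6] 990
[ 598.5 -720.7] 11.830920874629811 [155.5   6.7] [563.9 172.4] 87
[616.4 -84.1] 91.60201939115825 [209.1  48.6] [365.9 170.2] 978
```

View pics/b7.png

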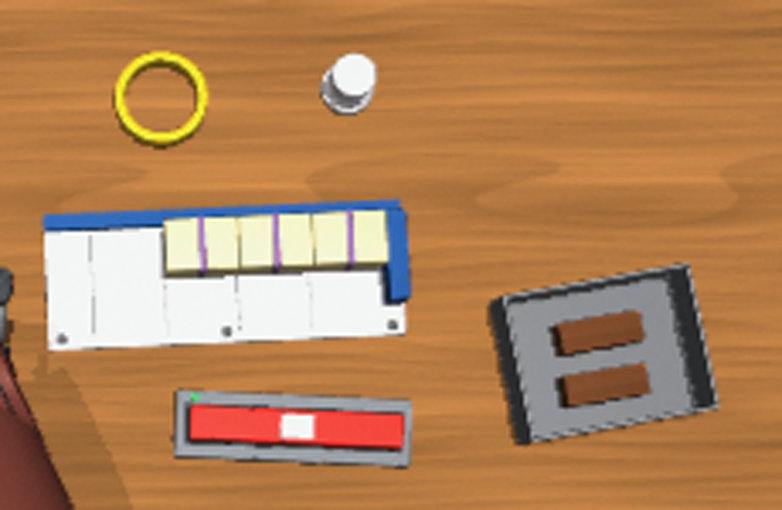

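View pics/s7.png

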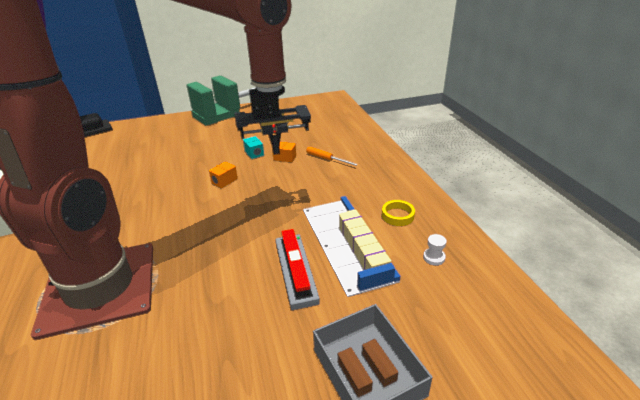

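The row is unchanged at 209 mm and flush. The bar is up, both offcuts are in the bin, the bystanders are in place and the arm is clear, so I hand in.

```bash
python3 -c "
from plant import *
print(hand_in())"
```

```text
the job is handed in; nothing more can be done
None
```

I binned both offcuts and laid the three cream blanks that were present in a closed row against the end stop and fence. I then pressed the start bar about 10 mm at its middle for about a second and let it come up. The job was handed in at about 63 s; `hand_in()` gives no verdict.

- **Disturbance:** blank 2 was found about 24 mm off the fence after I had released it and moved away. I regripped it and set it flush again before laying the third blank.
- **Row:** the last pictures show it straight and flush, the same before and after the press. It measured 209 mm against 210 mm nominal. I felt contact with the fence for each blank, and with the stop or its neighbour.
- **Bar, bin and bystanders:** the bar is up and both offcuts lie flat in the bin. The tape, adapter and screwdriver look unmoved, and the arm is clear of everything.
- **Disagreements:** the camera and robot positions differed by about 2 to 3 mm, which I corrected using the contacts. The bore marks described for the blank ends could not be seen on the cream blanks. The tilt of the bar was judged only from the side picture and the force of about 8 N.

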